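# Lock the height gauge's collar on its post flat

### The job

On the potter's height gauge, turn the collar by its long arm until its clamp screw squarely faces the flat of the post: the clamp lever then sinks by itself to its lowest, and the collar becomes stiffer to turn further. Then tighten the screw by pressing down on the black ball of the lever, firmly (about 15 N) but never with more than 25 N, for about a second, and let go, leaving the lever down on the flat. Leave the other things on the bench where they are.

Things in the scene. Friction and masses are not known exactly. Their poses are not given: they have to be found in the camera images.
- gauge: the gauge's fixed stand: round grey iron foot 124 mm across (22 mm tall in the middle) with an upright column 52 mm across, bolted to the bench. Origin at the centre of the foot's underside, on the column's axis, z up. On the column, from 90 to 120 mm up, sits an aluminium collar 68 mm across that turns about this axis
- post_end (a point): centre of the top of the bare steel post, 40 mm across, that stands out of the collar, 150 mm above the bench; it does not turn. It has one flat, 11.5 mm from its axis (the end is D-shaped seen from above), facing along the gauge's own +x to within 0.5 rad either way: how exactly is not measured, it must be felt or seen
- collar (a joint): turn of the collar in rad, positive counter-clockwise from above; 0 when its screw points along the gauge's +x, its arm along -x. Starts from -1.5 to -1.15, screw on the round of the post; the flat is 0.65 to 2.0 rad on in the positive sense; stops at -1.9 and 1.3. It stays where left. Turning takes 4 to 7 N at bar_point on the round, under 2.5 N while the screw sinks onto the flat, 4 to 10 N past its middle
- bar_point (a point): a point of the collar's arm, 85 mm from the gauge's axis and 105 mm above the bench. The arm is a level dark steel bar 12 mm wide and 12 mm tall, opposite to the screw, reaching to 125 mm from the axis, with a thin marking point hanging from its end. Push it sideways with shut fingers, or pinch it from above, in an arc about the gauge's axis
- lever: the clamp lever on the head of the clamp screw, which runs level through the collar: black hub 20 mm across, steel rod 9 mm thick, black ball. Origin on the screw's axis, 48 mm from the gauge's axis, 105 mm above the bench; x points out along the screw. The rod leans to the collar's counter-clockwise side (from above); down is tighter. A spring keeps the screw's point on the post
- lever_knob (a point): centre of the lever's ball, 18 mm across, 60 mm from the screw's axis, 54 mm out from the gauge's axis along the screw. Untouched, its height above the bench is about 152 mm with the screw on the round of the post, 145 mm at 0.3 rad from the flat, 141 mm at 0.2, 138 mm at 0.1, 135 mm square to the flat, and it rises again beyond. Pressing it down does not pull the collar true and lowers it by only 1 mm or so: a hard stop
- rosette_a: dark clay flower, 44 mm wide, 20 mm tall; a bystander, to be left alone
- rosette_b: dark clay flower, 50 mm wide, 22 mm tall; a bystander, to be left alone
- clay_lump: dark rounded lump, 66 mm wide, 52 mm tall; a bystander, to be left alone
- small_cup: dark clay cup, 68 mm wide, 60 mm tall; a bystander, to be left alone
- wood_spatula: flat wooden modelling tool, 190 mm long; a bystander, to be left alone
- slip_brush: brush, 170 mm long; a bystander, to be left alone
- loop_tool: wooden-handled wire loop tool, 155 mm long; a bystander, to be left alone
Mind the look-alikes: they are no part of the job. Leave any orange or yellow look-alike of the gauge alone.

How it is judged (in metres and radians):
On the way, in this order (a step that is already met when the one before it is completed fails the run):
1. the collar is turned until the screw lies on the flat: the ball is lower than 141 mm (z of lever_knob in the frame of gauge below 0.141 m), for 0.2 s.
2. the lever is tightened: pressed with more than 10 N while the ball is lower than 139 mm (contact force between the fingers and lever above 10 N and z of lever_knob in the frame of gauge below 0.139 m), for 0.3 s.
At the end, for the whole second after the job is handed in: the lever is at rest with its ball lower than 139 mm above the bench (squarely on the flat it rests at 135 mm), and not below 120 mm, the screw thus on the flat to within about 0.12 rad; released (z of lever_knob in the frame of gauge between 0.12 and 0.139 m and angular speed of lever below 0.1 rad/s); the robot touches nothing.
It fails at once if the lever is pressed with more than 25 N (contact force between any of the fingers, the arm and lever above 25 N).
It fails at once if a bystander is moved by more than 30 mm (distance of any of rosette_a, rosette_b, clay_lump, small_cup, wood_spatula, slip_brush, loop_tool from where it was at the start of the episode above 0.03 m).
It also fails if it takes over 58 s, if anything falls off the work surface, if the arm or the gripper's body presses on something with over 40 N, if the wrist force passes 120 N, or if a joint passes its speed limit or range.

### The arm

A 7-joint arm with a two-finger parallel gripper is mounted at the origin on the work surface. World frame = base frame: x ahead of the robot, y to its left, z up, the work surface at z = 0. Lengths are in mm, angles in rad, forces in N, time in s.
With the tool pointing down it reaches from about 400 to 875 mm from the base axis. Payload 19.3 kg.
Tool frame: the origin (TCP) lies at the very end of the fingers, on their centre line; the grasp point (between the pads) lies 19 mm behind it (grip_point_offset is the z of the grasp point in the tool frame, in mm); z points along the fingers, y is the line along which they close (so a half turn about z gives the same grasp; the last joint's range is limited). The gripper opens to 85 mm and grips with 20 to 120 N. Pads are 22 mm wide; open, the fingers measure 114 mm over their backs; the gripper's body (76 mm by 85 mm) begins 54 mm behind the grasp point. The pads swing forward as they close: fully open they stand 13 mm farther back than shut.
Start: joints at [-1.396, 0.521, -0.036, 1.599, 0.021, 1.021, -0.113], TCP at [151.496, 606.353, 231.291] pointing down, gripper open.
Joint ranges: [-2.91, 2.91], [-0.3, 2.13], [-1.5, 1.42], [0.17, 2.43], [-1.26, 4.41], [0.16, 1.93], [-2.52, 2.52]. Speed limits (rad/s): [1.89, 1.89, 2.39, 2.39, 3.01, 3.01, 3.01].

### API

Orientations are given as a 3x3 rotation matrix whose columns are the frame's x, y, z axes.
In Python, from workcell import movep, movel, goto_joints, open_gripper, clamp, wait, inverse_kinematics, read_state, camera, PlanningError, finish_job, grip_point_offset gives the robot as it stands. Calls block until the motion is done:
- movep(position, orientation): joint-space move of the TCP to a pose.
- movel(position, frame=None, max_speed=150, guard=None): straight line of the TCP; frame=None keeps the orientation; max_speed is the mean speed in mm/s. With guard (N) it stops when the force on the tool has changed by that much, and returns True; else False.
- goto_joints(angles): joint-space move.
- open_gripper() and clamp(): open the fingers fully, or close them until they stop; the grip force is fixed at half the most.
- wait(seconds).
- inverse_kinematics(position, orientation): joint angles nearest the present ones, or None.
- read_state(): the state.
- camera(name): name is "scene" or "top" or "wrist"; returns a dict with "image" (420x560x3 uint8, blue, green, red), "range_z" (420x560 float32, mm along the optical axis (not along the pixel's ray), 0 where there is no reading), "fx", "fy", "cx", "cy" (pixels), "cam_to_world" (4x4, takes a point from camera to world coordinates). Camera axes: x right, y up, looking along -z (the intrinsics and any distortion apply to the point x, -y, -z); pixel columns grow to the right and rows downward; lengths in mm; the calibration is good to about 2 mm. A picture is of the moment at which its call begins.
A pose or a line that the arm cannot do raises PlanningError and nothing moves.
- finish_job(): hands the job in; it is judged then, once.
The state is a dict: "time": time; "qpos": joint angles; "qvel": joint speeds; "joint_efforts": joint torques, N m; "eef_pos": TCP position; "tool_rot": TCP orientation; "ft_force": force on the tool from outside, world axes, zero at the start; "torque": the same for the moment, N m; "finger_gap": finger opening in mm; "gripper_force": force on a finger pad.
Only numpy, scipy, OpenCV 4.12 (cv2) and the standard library are available. Lean on these libraries where they do the work, as an engineer would, in place of code of your own. Each camera call takes 0.05 s, during which the arm holds its last target. There are 200 camera calls.

## Working session

There is one attempt and no reset: what is moved stays moved. The work goes in short steps, each a Python script; the robot and the scene stay as the last script left them, time stands still between calls to the robot, and variables do not carry over. Pictures are saved under pics/ and viewed, at most 10 in all, crops included, and the job is handed in when it is done.

```bash
ls; mkdir -p pics; cat > h.py <<'E'
import numpy as np, cv2
from workcell import *
def cloud(c):
    z=c["range_z"]; v,u=np.mgrid[:z.shape[0],:z.shape[1]]
    P=np.stack([(u-c["cx"])/c["fx"]*z,-(v-c["cy"])/c["fy"]*z,-z],-1)
    T=np.array(c["cam_to_world"]); W=P@T[:3,:3].T+T[:3,3]; W[z<=0]=np.nan
    return W
E
python3 - <<'E'
from h import *
for n in("top","scene"):
    c=camera(n); cv2.imwrite(f"pics/{n}.png",c["image"]); np.save(f"pics/{n}.npy",cloud(c))
    print(n,c["fx"],c.keys(),c["cam_to_world"])
s=read_state(); print(s["time"],s["tool_rot"],s["ft_force"],grip_point_offset)
E
```

```text
pics
top 486.30369238989306 dict_keys(['image', 'range_z', 'fx', 'fy', 'cx', 'cy', 'cam_to_world']) [[ 1.30686035e-02  9.89733334e-01 -1.42327576e-01  4.23294064e+02]
 [-9.99554912e-01  1.67484343e-02  2.46873937e-02  4.67269660e+01]
 [ 2.68177005e-02  1.41941598e-01  9.89511695e-01  1.40138404e+03]
 [ 0.00000000e+00  0.00000000e+00  0.00000000e+00  1.00000000e+00]]
scene 543.9587803635411 dict_keys(['image', 'range_z', 'fx', 'fy', 'cx', 'cy', 'cam_to_world']) [[ 8.54276201e-01 -4.35069743e-01  2.84475819e-01  9.19680567e+02]
 [ 5.19817834e-01  7.16324155e-01 -4.65477307e-01 -5.38225549e+02]
 [-1.26180841e-03  5.45521790e-01  8.38095690e-01  1.13227995e+03]
 [ 0.00000000e+00  0.00000000e+00  0.00000000e+00  1.00000000e+00]]
0.1 [[-9.70180559e-01  2.42383269e-01 -1.85783427e-04]
 [ 2.42383333e-01  9.70180052e-01 -9.93577316e-04]
 [-6.05831430e-05 -1.00898020e-03 -9.99999489e-01]] [-0.66644735  0.10834924  0.93499988] -18.700000000000003
```

View pics/top.png

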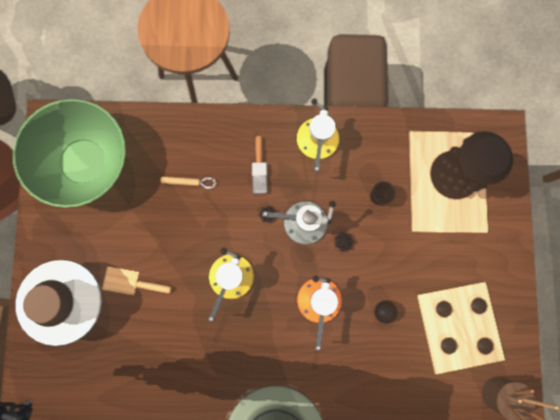

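View pics/scene.png

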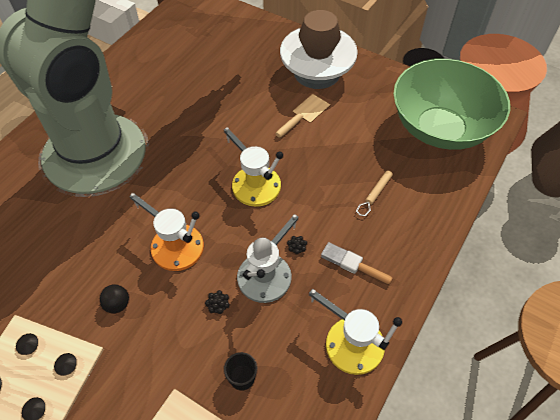

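The top picture shows the grey gauge at (305,222), with its arm pointing left to about (265,214) and the ball near (331,206). Rosettes sit at (267,214), by the arm tip, and at (344,241). The yellow and orange look-alikes stand clear of it.

```bash
python3 - <<'E'
from h import *
for n,(u0,u1,v0,v1) in {"top":(255,360,180,260),"scene":(200,320,200,310)}.items():
    W=np.load(f"pics/{n}.npy")[v0:v1,u0:u1]; im=cv2.imread(f"pics/{n}.png")[v0:v1,u0:u1]
    cv2.imwrite(f"pics/{n}c.png",cv2.resize(im,None,fx=5,fy=5,interpolation=cv2.INTER_CUBIC))
    P=W.reshape(-1,3); P=P[np.isfinite(P[:,0])]
    for lo,hi in((10,26),(95,108.9),(109,114),(115,125),(126,144),(145,153),(153,170)):
        q=P[(P[:,2]>lo)&(P[:,2]<hi)]
        if len(q): print(n,lo,hi,len(q),q.min(0).round(),q.max(0).round(),np.median(q,0).round(1))
    for lo,hi in ((90,113),(125,165)):
        q=P[(P[:,2]>lo)&(P[:,2]<hi)]; print(q[::max(1,len(q)//60)].round().astype(int).tolist())
E
```

```text
top 10 26 1171 [ 512. -219.   10.] [712.  66.  26.] [575.4 -63.1  17.8]
top 95 108.9 63 [ 558. -139.   96.] [605.  41. 109.] [592.5 -20.6 107.2]
top 109 114 129 [ 558. -141.  109.] [605.  41. 114.] [594.8 -22.9 111.5]
top 115 125 369 [ 557. -140.  115.] [625.  41. 125.] [591.  -83.9 119.9]
top 126 144 37 [ 562. -143.  126.] [620. -63. 144.] [ 601.7 -133.9  135.3]
top 145 153 138 [ 572. -142.  145.] [618. -62. 153.] [588.2 -80.7 149.8]
top 153 170 60 [ 572. -145.  153.] [630. -65. 166.] [ 617.2 -132.9  156.3]
[[605, 39, 108], [605, 28, 112], [602, 31, 111], [602, 23, 112], [602, 9, 112], [602, -1, 112], [600, 39, 109], [600, 17, 109], [600, 4, 110], [600, -10, 111], [600, -20, 109], [601, -28, 110], [600, -36, 112], [596, 39, 112], [596, 31, 113], [597, 23, 112], [597, 14, 111], [597, 6, 110], [598, -4, 107], [598, -15, 110], [598, -34, 112], [598, -42, 112], [594, 41, 108], [594, 33, 111], [594, 17, 110], [595, 9, 107], [595, 1, 108], [596, -10, 104], [595, -18, 109], [595, -31, 112], [595, -39, 111], [596, -47, 107], [597, -128, 107], [593, 11, 102], [592, 4, 108], [592, -4, 111], [
[... 3516 characters left out ...]
, 151], [582, -89, 152], [594, -82, 154], [606, -74, 153], [584, -89, 150], [596, -81, 150], [608, -73, 149], [587, -90, 152], [600, -82, 151], [609, -70, 141], [591, -89, 149], [603, -80, 146], [583, -95, 146], [596, -88, 149], [605, -76, 138], [589, -96, 150], [600, -87, 146], [608, -74, 133], [593, -95, 148], [602, -83, 137], [580, -96, 132], [596, -92, 141], [605, -80, 131], [595, -95, 141], [605, -80, 126], [595, -95, 135], [589, -98, 130], [592, -95, 125], [619, -131, 161], [624, -132, 164], [625, -134, 163], [611, -134, 145], [627, -133, 159], [609, -136, 142], [627, -137, 162], [605, -137, 135], [624, -139, 158], [603, -139, 131], [623, -142, 158], [608, -138, 130], [632, -137, 155]]
```

View pics/topc.png

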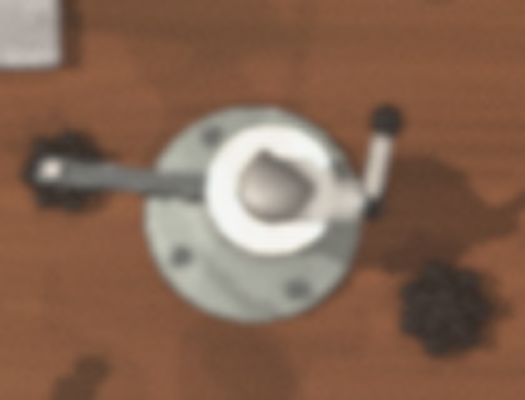

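```bash
cat > fit.py <<'E'
from h import *
from scipy.optimize import least_squares
def collar(P):
    q=P[(P[:,2]>116)&(P[:,2]<125)]; q=q[np.hypot(q[:,0]-591,q[:,1]+83)<45][:,:2]
    # outer hull circle
    h=cv2.convexHull(q.astype(np.float32))[:,0]
    return cv2.minEnclosingCircle(h)
def post(P,c):
    q=P[(P[:,2]>146)&(P[:,2]<156)]; q=q[np.hypot(q[:,0]-c[0],q[:,1]-c[1])<27][:,:2]-c
    a=np.radians(np.arange(0,360,15)); return [(int(np.degrees(t)),round(float(np.percentile(q@[np.cos(t),np.sin(t)],98)),1)) for t in a]
if __name__=="__main__":
  for n in("top","scene"):
    P=np.load(f"pics/{n}.npy").reshape(-1,3); P=P[np.isfinite(P[:,0])]
    c=collar(P); print(n,c); C=np.array([591,-83.])
    print(post(P,C))
    b=P[(P[:,2]>100)&(P[:,2]<116)&(P[:,1]>-35)&(P[:,1]<35)&(abs(P[:,0]-598)<15)]
    print("bar",np.polyfit(b[:,1],b[:,0],1))
    k=P[(P[:,2]>150)&(P[:,2]<175)&(abs(P[:,0]-624)<14)&(abs(P[:,1]+137)<14)]; print("ball",k.mean(0),k[:,2].max())
E
python3 fit.py
```

```text
top ((585.6741943359375, -85.60505676269531), 41.62169647216797)
[(0, 15.2), (14, 16.1), (29, 18.2), (45, 18.0), (59, 18.7), (75, 19.1), (90, 18.2), (105, 19.4), (119, 19.0), (135, 19.2), (150, 18.8), (165, 18.2), (180, 18.5), (195, 18.0), (210, 17.8), (225, 17.2), (239, 17.5), (255, 17.7), (270, 16.3), (285, 15.5), (300, 13.8), (315, 11.5), (330, 10.4), (345, 12.1)]
bar [7.00682162e-02 5.96789407e+02]
ball [ 622.22304711 -137.89912431  158.85236294] 165.8091701864173
scene ((591.6600341796875, -86.57408905029297), 41.23442459106445)
[(0, 16.2), (14, 18.1), (29, 19.9), (45, 21.4), (59, 21.3), (75, 22.5), (90, 23.0), (105, 22.3), (119, 21.4), (135, 21.4), (150, 19.8), (165, 19.0), (180, 18.0), (195, 17.0), (210, 16.2), (225, 15.5), (239, 14.7), (255, 15.0), (270, 14.0), (285, 12.7), (300, 11.4), (315, 10.1), (330, 9.7), (345, 13.3)]
bar [8.26728449e-02 5.98357233e+02]
ball [ 624.5282595  -136.95779188  158.46999448] 164.48369463506572
```

```bash
cat >> h.py <<'E'
C=np.array([591.3,-81.])
def rot(a,s=1): # tool x radial (s), z down, y tangential
    r=np.array([np.cos(a),np.sin(a),0])*s; z=np.array([0,0,-1.]); return np.column_stack([r,np.cross(z,r),z])
def pos(a,z,r=85): return np.array([C[0]+r*np.cos(a),C[1]+r*np.sin(a),z])
E
python3 - <<'E'
from h import *
a0=np.radians(85.6)
for s in(1,-1):
  for a in a0+np.array([0,.6,1.1,1.3]):
    q=inverse_kinematics(pos(a,87),rot(a,s)); print(s,a,None if q is None else np.round(q,2))
s=1 if inverse_kinematics(pos(a0+1.3,87),rot(a0+1.3,1)) is not None else -1
E
```

```text
1 1.494001839707146 [-0.4   0.72  0.44  1.8  -0.44  0.72  0.2 ]
1 2.094001839707146 [-0.3   0.63  0.29  1.93 -0.29  0.63  0.69]
1 2.594001839707146 [-0.19  0.58  0.2   2.   -0.2   0.58  1.17]
1 2.794001839707146 [-0.16  0.57  0.19  2.01 -0.19  0.57  1.39]
-1 1.494001839707146 [-0.78  1.11  1.22  1.82 -1.17  1.15 -2.35]
-1 2.094001839707146 [-0.81  1.06  1.22  1.95 -1.18  1.09 -1.66]
-1 2.594001839707146 [-0.7   0.87  1.01  2.02 -1.01  0.87 -1.22]
-1 2.794001839707146 [-0.67  0.86  1.01  2.04 -1.01  0.86 -0.98]
```

```bash
python3 - <<'E'
from h import *
a0=np.radians(85.6)
movep(pos(a0,250),rot(a0)); 
c=camera("wrist"); cv2.imwrite("pics/w1.png",c["image"]); W=cloud(c); np.save("pics/w1.npy",W)
P=W.reshape(-1,3); P=P[np.isfinite(P[:,0])]
b=P[(P[:,2]>100)&(P[:,2]<116)&(P[:,1]>-35)&(P[:,1]<35)&(abs(P[:,0]-598)<15)]; print(len(b))
if len(b)>20: print(np.polyfit(b[:,1],b[:,0],1),b[:,2].mean())
s=read_state(); print(s["time"],s["eef_pos"],s["ft_force"])
E
```

```text
1191
[8.26837687e-02 5.97199935e+02] 111.18084188884669
2.8 [597.83692829   4.63804119 249.88620406] [ 0.3495553  -0.40654888 -0.11080029]
```

View pics/w1.png

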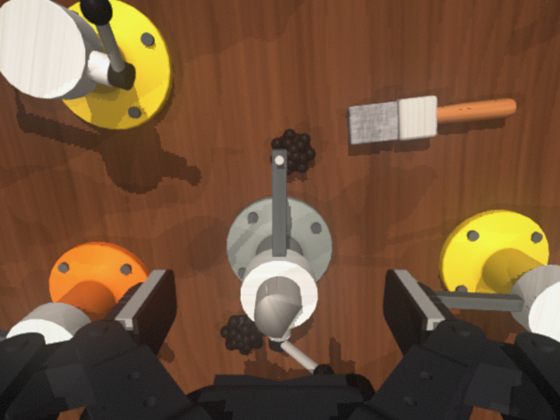

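```bash
cat >> h.py <<'E'
def arc(a1,a2,step,v):
    n=max(1,int(np.ceil(abs(a2-a1)/step)))
    for a in np.linspace(a1,a2,n+1)[1:]:
        movel(pos(a,87),rot(a),max_speed=v); s=read_state()
        f=s["ft_force"]; p=s["eef_pos"][:2]-C
        print(f"{a:.3f} act {np.arctan2(p[1],p[0]):.3f} r{np.hypot(*p):.1f} tan {-f[0]*np.sin(a)+f[1]*np.cos(a):.1f} rad {f[0]*np.cos(a)+f[1]*np.sin(a):.1f} z{f[2]:.1f} t{s['time']:.1f}")
E
python3 - <<'E'
from h import *
a0=np.radians(85.4)
print(movel(pos(a0,87),rot(a0),guard=15)); clamp()
s=read_state(); print(s["finger_gap"],s["ft_force"],s["eef_pos"],s["gripper_force"],s["time"])
if s["finger_gap"]>8: arc(a0,a0+.7,.1,40); arc(a0+.7,a0+1.0,.05,25)
E
```

```text
False
10.839233562037997 [-1.57265674  1.31506167  4.8137242 ] [598.08351529   3.77610602  87.17234572] 59.514005184173584 4.7
1.591 act 1.593 r85.1 tan 3.9 rad 1.0 z9.1 t5.1
1.691 act 1.691 r85.2 tan 2.9 rad 3.1 z9.5 t5.4
1.791 act 1.790 r85.2 tan 3.2 rad 1.9 z9.1 t5.8
1.891 act 1.891 r85.2 tan 3.1 rad 3.5 z10.9 t6.1
1.991 act 1.993 r85.2 tan 3.0 rad 4.8 z12.4 t6.5
2.091 act 2.094 r85.2 tan 4.4 rad 4.9 z11.7 t6.8
2.191 act 2.195 r85.2 tan 4.1 rad 5.4 z12.4 t7.2
2.233 act 2.234 r85.2 tan 0.5 rad 4.5 z11.1 t7.5
2.276 act 2.276 r85.2 tan 1.8 rad 4.7 z11.6 t7.8
2.319 act 2.319 r85.2 tan 1.9 rad 5.1 z10.5 t8.1
2.362 act 2.362 r85.2 tan 0.1 rad 5.4 z12.1 t8.4
2.405 act 2.405 r85.1 tan 0.3 rad 4.4 z10.9 t8.7
2.448 act 2.447 r85.1 tan -0.3 rad 4.8 z11.0 t9.0
2.491 act 2.490 r85.1 tan 0.5 rad 3.4 z10.5 t9.2
```

```bash
cat >> h.py <<'E'
def ball(a,names=("scene","top")): # a arm angle; look for ball near expected xy
    sc=a+np.pi; e=C+54*np.array([np.cos(sc),np.sin(sc)])+52*np.array([-np.sin(sc),np.cos(sc)])
    for n in names:
        c=camera(n); P=cloud(c); g=c["image"].max(2)
        m=(np.hypot(P[...,0]-e[0],P[...,1]-e[1])<17)&(P[...,2]>115)&(P[...,2]<175)&(g<90)
        q=P[m]; 
        if len(q)<5: print(n,"few",len(q)); continue
        f=lambda x:np.linalg.norm(q-x,axis=1)-9
        from scipy.optimize import least_squares
        r=least_squares(f,[e[0],e[1],135],loss="soft_l1").x
        p=P[(np.hypot(P[...,0]-C[0],P[...,1]-C[1])<9)&(P[...,2]>140)][:,2]
        print(n,len(q),"exp",e.round(1),"ball",r.round(1),"ztop",np.percentile(q[:,2],95).round(1),"post",np.median(p).round(1) if len(p) else None)
        cv2.imwrite(f"pics/b_{n}_{a:.3f}.png",c["image"])
E
python3 - <<'E'
from h import *
a=2.491
ball(a)
for i in range(7):
    arc(a,a+.03,.03,20); a+=.03; ball(a)
E
```

```text
scene 52 exp [665.8 -72.3] ball [664.2 -70.1 138.2] ztop 148.2 post 151.6
top 20 exp [665.8 -72.3] ball [664.2 -77.2 139.3] ztop 148.7 post None
2.521 act 2.519 r85.1 tan -1.5 rad 5.3 z11.2 t9.6
scene 50 exp [665.5 -70.1] ball [664.  -68.1 137.7] ztop 147.5 post 151.4
top 21 exp [665.5 -70.1] ball [665.2 -70.5 137.1] ztop 148.7 post None
2.551 act 2.547 r85.1 tan -1.3 rad 4.8 z10.3 t10.0
scene 50 exp [665.1 -67.9] ball [663.5 -65.9 138.1] ztop 148.3 post 151.6
top 20 exp [665.1 -67.9] ball [665.6 -69.9 137.4] ztop 148.3 post None
2.581 act 2.573 r85.1 tan -3.4 rad 5.1 z9.3 t10.4
scene 51 exp [664.7 -65.7] ball [664.  -64.2 137.5] ztop 147.2 post 151.4
top 21 exp [664.7 -65.7] ball [662.9 -68.3 137.5] ztop 147.2 post None
2.611 act 2.602 r85.0 tan -5.0 rad 4.0 z9.0 t10.8
scene 52 exp [664.2 -63.5] ball [663.  -62.1 138.4] ztop 148.3 post 150.7
top 22 exp [664.2 -63.5] ball [666.7 -64.5 139.3] ztop 149.2 post None
2.641 act 2.632 r85.0 tan -4.3 rad 4.1 z9.9 t11.1
scene 53 exp [663.6 -61.3] ball [662.8 -60.6 139.5] ztop 149.2 post 151.3
top 23 exp [663.6 -61.3] ball [659.7 -65.1 139.1] ztop 150.2 post None
2.671 act 2.662 r85.0 tan -5.6 rad 4.5 z8.4 t11.5
scene 53 exp [663.  -59.1] ball [661.6 -58.4 140.1] ztop 150.3 post 151.3
top 24 exp [663.  -59.1] ball [663.  -63.8 139.1] ztop 148.9 post None
2.701 act 2.692 r85.0 tan -5.8 rad 3.9 z9.6 t11.9
scene 53 exp [662.3 -57. ] ball [660.3 -57.6 141.3] ztop 150.6 post 150.7
top 22 exp [662.3 -57. ] ball [662.8 -59.5 141.2] ztop 151.3 post None
```

```bash
python3 - <<'E'
from h import *
a=2.701
for b in (2.62,2.56,2.5,2.44,2.38):
    arc(a,b,.2,30); a=b; ball(a)
E
```

```text
2.620 act 2.610 r85.0 tan -4.6 rad 4.3 z9.6 t12.4
scene 53 exp [664.  -62.8] ball [663.1 -62.  138.9] ztop 148.2 post 150.7
top 24 exp [664.  -62.8] ball [664.7 -66.7 139.4] ztop 148.8 post None
2.560 act 2.551 r85.1 tan -4.1 rad 3.9 z8.9 t12.8
scene 53 exp [665.  -67.2] ball [663.5 -65.8 137.7] ztop 147.2 post 150.9
top 21 exp [665.  -67.2] ball [664.7 -70.1 137.4] ztop 149.6 post None
2.500 act 2.495 r85.1 tan -1.8 rad 4.4 z10.8 t13.2
scene 49 exp [665.7 -71.7] ball [664.8 -70.2 138.8] ztop 148.1 post 151.7
top 23 exp [665.7 -71.7] ball [664.7 -72.6 137.6] ztop 147.8 post None
2.440 act 2.436 r85.1 tan -0.8 rad 5.0 z10.4 t13.6
scene 50 exp [666.1 -76.1] ball [664.2 -74.7 140.5] ztop 149.8 post 151.2
top 21 exp [666.1 -76.1] ball [664.9 -80.5 139.6] ztop 150.1 post None
2.380 act 2.377 r85.2 tan -0.1 rad 4.6 z10.4 t14.0
scene 52 exp [666.3 -80.6] ball [662.2 -87.7 152.1] ztop 152.1 post 151.1
top 22 exp [666.3 -80.6] ball [663.7 -82.7 140.6] ztop 151.8 post None
```

```bash
python3 - <<'E'
from h import *
a=2.563
arc(2.38,a,.1,30); open_gripper()
p=pos(a,230); movel(p,rot(a),max_speed=200)
ball(a); s=read_state(); print(s["time"],s["ft_force"])
clamp()
movep([664.5,-67.5,200],rot(a)); ball(a,("wrist",)); s=read_state(); print(s["time"],s["ft_force"],s["eef_pos"])
E
```

```text
2.471 act 2.472 r85.1 tan -0.1 rad 4.7 z11.6 t14.5
2.563 act 2.559 r85.1 tan -2.0 rad 4.2 z9.9 t14.9
scene 58 exp [664.9 -67. ] ball [663.9 -65.2 137.1] ztop 147.3 post 150.8
top 24 exp [664.9 -67. ] ball [665.2 -68.3 135.9] ztop 146.8 post None
16.625 [ 1.04951617  0.26946188 -0.85649995]
wrist 573 exp [664.9 -67. ] ball [664.4 -65.1 136.3] ztop 145.3 post 150.2
18.0917 [-0.16476581 -0.01063495  0.29427026] [664.05543435 -67.4032294  199.99829054]
```

View pics/b_scene_2.563.png

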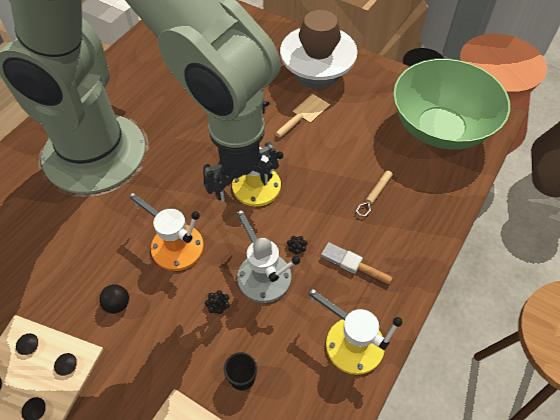

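The arm is released, with the ball at about (295,262) at its lowest and the bystanders still in place. Next I press the ball.

```bash
python3 - <<'E'
from h import *
x,y=664.4,-66.0
movel([x,y,152],max_speed=100); wait(.2)
f0=read_state()["ft_force"][2]
F=lambda: np.mean([(wait(.02),read_state()["ft_force"][2])[1] for _ in range(3)])-f0
g=movel([x,y,138],max_speed=6,guard=6); f=F(); s=read_state(); z=s["eef_pos"][2]; print(g,f,z,s["time"])
for i in range(30):
    if f>13.5: break
    z-=.3 if f<9 else .12; movel([x,y,z],max_speed=5); f=F(); print(round(f,1),round(z,2),end="; ")
t=read_state()["time"]
if f>13:
  for i in range(5): wait(.15); print("hold",round(F(),1),read_state()["ft_force"].round(1),read_state()["eef_pos"].round(2))
  movel([x,y,200],max_speed=60); print(read_state()["time"],t); ball(2.563,("scene","top","wrist"))
E
```

```text
True 6.17897705507267 144.13556091902623 20.3417
5.2 143.84; 7.3 143.54; 8.5 143.24; 10.1 142.94; 10.5 142.82; 11.1 142.7; 11.7 142.58; 12.3 142.46; 12.5 142.34; 12.9 142.22; 13.7 142.1; hold 13.4 [-1.1  0.8 12.8] [665.18 -65.92 143.28]
hold 13.1 [-1.1  0.6 13.2] [665.17 -65.95 143.27]
hold 13.6 [-2.   1.4 13.1] [665.18 -65.97 143.29]
hold 13.2 [-1.5  2.3 12.9] [665.2  -65.96 143.31]
hold 14.2 [-1.2  1.2 14.1] [665.19 -65.9  143.28]
25.7583 23.6417
scene 53 exp [664.9 -67. ] ball [664.4 -64.7 137. ] ztop 146.3 post 622.8
top few 0
wrist 556 exp [664.9 -67. ] ball [664.5 -65.7 136.3] ztop 145.3 post 150.2
```

```bash
python3 -c "
from h import *
print(finish_job())"
```

```text
the job is handed in; nothing more can be done
None
```

I turned the collar until the screw sat on the flat and pressed the ball at about 13–14 N for just over a second. I then let go with the ball resting at about 136 mm (camera reading, good to about 2 mm) and handed the job in; no pass or fail came back.

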